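Balance the tasting paddle and dress it with a flush pile of slates

ROBOT

A 6-joint arm with a two-finger parallel gripper is mounted at the origin on a cart in front of the work surface, level with it; the furniture and walls round the work are solid. World frame = base frame: x ahead of the robot, y to its left, z up, the work surface at z = 0. Lengths are in m, angles in rad, forces in N, time in s.
With the tool pointing down it reaches from about 0.35 to 1 m from the base axis. Payload 7.1 kg.
Tool frame: the origin (TCP) lies at the very end of the fingers, on their centre line; the grasp point (between the pads) lies 19 mm behind it; z points along the fingers, y is the line along which they close (so a half turn about z gives the same grasp; the last joint's range is limited). The gripper opens to 85 mm and grips with 20 to 120 N. Pads are 22 mm wide; open, the fingers measure 114 mm over their backs; the gripper's body (76 mm by 85 mm) begins 54 mm behind the grasp point. The pads swing forward as they close: fully open they stand 13 mm farther back than shut.
Start: joints at [-1.189, 0.423, 1.63, -0, 1.089, -0.019], TCP at [0.244, -0.575, 0.231] pointing down, gripper open.
Joint ranges: [-3, 3], [-0.9, 2.11], [0.09, 2.58], [-1.31, 4.45], [0.11, 2.69], [-2.54, 2.54]. Speed limits (rad/s): [2.39, 2.39, 3.01, 3.14, 3.14, 3.14].

INTERFACE

Orientations are given as a rotation vector (axis times angle).
In Python, from cell import arm gives the robot as it stands.
- The arm moves only by the shell command python3 -m crank 'ROWS' [OPENING] [FORCE]. ROWS is JSON, one flat list of numbers, 4 for each row, row after row: the shift along the world's x, y, z in m, then the turn about the world's z in degrees. In form: [tx, ty, tz, yaw, tx, ty, tz, yaw, ...]. A call has 1 to 12 rows; each row is the pose to reach, as a shift and turn from the pose commanded when the call began; what a row does not reach only later rows make up. A row lasts 1/10 s, in which the tool goes at most 50 mm and 8.59 degrees, less where a joint would pass 70% of its speed; a pose out of reach is approached as far as the arm can. A call with a gripper value outside its range is refused whole. OPENING is the opening in per cent of the stroke, from 0 (shut) to 100 (fully open), set as the call begins (- or left out, the last holds). The fingers move at their own pace and stop on an object; FORCE is the grip in N (left out, the last holds). Time passes only in rows, so rows that repeat a pose let the fingers close. It gives the time, the measured TCP pose, the force, the opening and the grip force at its end, in the units of the state.
- arm.get_state(): the state, without advancing time (a new reading comes with each control period).
- arm.read_camera(name): name is "side" or "top"; returns a dict with "frame" (420x560x3 uint8, red, green, blue), "vertical_fov" (degrees; the focal length in pixels is half the picture's height over the tangent of half this angle, whatever the lens; pixels are square), "cx", "cy" (the principal point, pixels), "R" (3x3) and "t" (3): a world point X has camera coordinates R X + t. Camera axes: x right, y down, z forward; pixel columns grow to the right and rows downward; lengths in m; the calibration is good to about 2 mm. A picture is of the moment at which its call begins. There is no depth.
- arm.finish_job(): hands the job in; it is judged then, once.
The state is a dict: "time": time; "joint_pos": joint angles; "dq": joint speeds; "joint_efforts": joint torques, N m; "tool_pos": TCP position; "tool_rot": TCP orientation; "ft_force": force on the tool from outside, world axes, zero at the start; "torque": the same for the moment, N m; "width": finger opening in m; "finger_force": force on a finger pad.
Only numpy, scipy, OpenCV 4.12 (cv2) and the standard library are available. Lean on these libraries where they do the work, as an engineer would, in place of code of your own. Each camera call takes 0.05 s, during which the arm holds its last target. There are 200 camera calls.

TASK

Set up the tasting stand: lay the bare wooden paddle across the brass ridge, in line with the stand, and find by trial the place where it stays level when you let go of it. Gather all the slates into one pile, tap the pile until all its edges are flush, and stand it on the balanced paddle, centred over the ridge, so that everything stays level; leave the other bar things where they are.

Things in the scene. Friction and masses are not known exactly. Their poses are not given: they have to be found in the camera images.
- ridge_top (a point): centre of the flat top of the brass ridge of the fixed balance stand, 55 mm above the worktop. The ridge is 18 mm wide along this frame's y (the way the paddle is to lie) and 30 mm long along its x; it rises from a dark wood foot 90 mm (x) x 100 mm (y) x 10 mm
- stand: the balance stand, screwed down; origin under its centre on the worktop, axes as ridge_top
- paddle_mid (a point): point in the middle of the wooden tasting paddle's length and width, half-way up its 14 mm thickness. The paddle is 280 mm long along its own x and 14 mm thick along z; it is 44 mm wide (y) from x = -140 to +85 mm, and its handle is 28 mm wide from there to x = +140 mm. A steel weight is hidden inside, at a different place each time: the balance point lies on the centre line somewhere within 40 mm of the middle, towards either end. 0.4 kg in all, more or less
- paddle: the same paddle; origin under its middle, on the underside
- slate_1_mid (a point): square dark grey slate tile, 56 x 56 mm, 8 mm thick, 60 g; point at its centre, half-way up (4 mm above its underside), x and y along its edges, z out of a face; either face may be up. One of the two slates that always lie roughly piled at the start, their edges not flush
- slate_1: the same slate; origin under its centre
- slate_2_mid (a point): square dark grey slate tile, 56 x 56 mm, 8 mm thick, 60 g; point at its centre, half-way up (4 mm above its underside), x and y along its edges, z out of a face; either face may be up. One of the two slates that always lie roughly piled at the start, their edges not flush
- slate_2: the same slate; origin under its centre
- slate_3_mid (a point): square dark grey slate tile, 56 x 56 mm, 8 mm thick, 60 g; point at its centre, half-way up (4 mm above its underside), x and y along its edges, z out of a face; either face may be up. A stray slate lying alone on the worktop at the start; it may be absent this time
- slate_3: the same slate; origin under its centre
- slate_4_mid (a point): square dark grey slate tile, 56 x 56 mm, 8 mm thick, 60 g; point at its centre, half-way up (4 mm above its underside), x and y along its edges, z out of a face; either face may be up. A stray slate lying alone on the worktop at the start; it may be absent this time
- slate_4: the same slate; origin under its centre
- slate_5_mid (a point): square dark grey slate tile, 56 x 56 mm, 8 mm thick, 60 g; point at its centre, half-way up (4 mm above its underside), x and y along its edges, z out of a face; either face may be up. A stray slate lying alone on the worktop at the start; it may be absent this time
- slate_5: the same slate; origin under its centre
- the_corkscrew: folded waiter's corkscrew, 29 x 112 x 11 mm, a bystander to leave alone; origin under its centre
- the_bottle_opener: flat brass bottle opener, 118 x 36 x 4 mm, a bystander to leave alone; origin under its centre
- the_salt_cellar: white salt cellar, 62 mm across, 36 mm high, a bystander to leave alone; origin under its centre
- the_matchbox: red matchbox, 36 x 56 x 16 mm, a bystander to leave alone; origin under its centre
- the_strainer: spring strainer, 68 x 139 x 12 mm, a bystander to leave alone; origin under its centre

How it is judged:
By the outcome, as a careful person would: the job done as asked, in the order asked, and still so for the second after the job is handed in, with the robot touching nothing.
Of slate_3, slate_4, slate_5 only 2 to 3 are there at a start; the rules pass over those that are not, and their reading is None.
At some moment in a run one of slate_3, slate_4, slate_5 may be knocked a few centimetres aside while the robot is not near it.
It also fails if it takes over 210 s, if anything falls off the work surface, if the arm or the gripper's body presses on something with over 40 N, if the wrist force passes 120 N, or if a joint passes its speed limit or range.

## Working session

There is one attempt and no reset: what is moved stays moved. The work goes in short steps, Python scripts to look and compute and a shell command to move; the robot and the scene stay as the last step left them, time stands still between calls to the robot, and variables do not carry over. Pictures are saved under pics/ and viewed, at most 14 in all, crops included, and the job is handed in when it is done.

```bash
mkdir -p pics; ls
python3 - <<'E'
from cell import arm
import cv2
s=arm.get_state();print(s)
for n in("top","side"):
    c=arm.read_camera(n);cv2.imwrite(f"pics/{n}0.png",cv2.cvtColor(c["frame"],cv2.COLOR_RGB2BGR))
    print(n,c["vertical_fov"],c["cx"],c["cy"],c["R"],c["t"])
E
```

```text
pics
{'time': 0.0, 'joint_pos': array([-1.18902057e+00,  4.23858422e-01,  1.63071270e+00,  1.27338171e-06,
        1.08861129e+00, -1.90018715e-02]), 'dq': array([-0.00074662,  0.00100453,  0.00178342, -0.00084836,  0.00116995,
        0.00026507]), 'joint_efforts': array([-1.08207303e-03, -5.57389390e+01, -2.81742132e+01,  1.24291864e-04,
        7.45044934e-03, -5.14425579e-06]), 'tool_pos': array([ 0.24364655, -0.57493988,  0.23052581]), 'tool_rot': array([-3.07719463e+00, -6.25023003e-01,  4.48510489e-04]), 'ft_force': array([-0.18620044,  0.21151752, -1.21735143]), 'torque': array([ 0.03422363, -0.08440268,  0.00147676]), 'finger_force': 0.0, 'width': 0.08528359318004783}
top 52.6300763633504 277.89009544439006 204.76327316320828 [[ 0.02304591 -0.99972892  0.00331263]
 [-0.9975391  -0.02321464 -0.06615758]
 [ 0.06621655 -0.00177981 -0.99780369]] [0.00686693 0.51418706 1.08863   ]
side 43.49669711042835 277.2226866496968 211.2189254221164 [[-0.08414101 -0.99637729  0.01235294]
 [-0.68806713  0.04912933 -0.723982  ]
 [ 0.72075232 -0.06941623 -0.68970825]] [0.06944624 0.42625187 1.28737891]
```

View pics/top0.png

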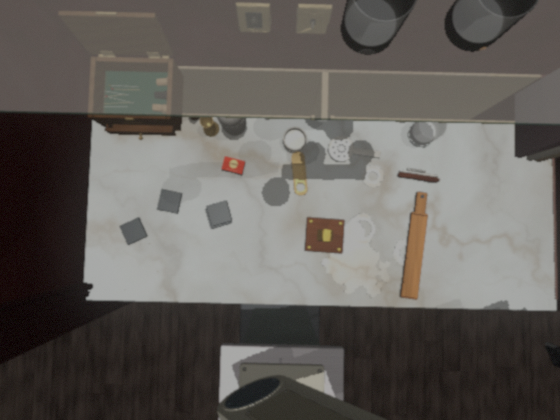

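View pics/side0.png

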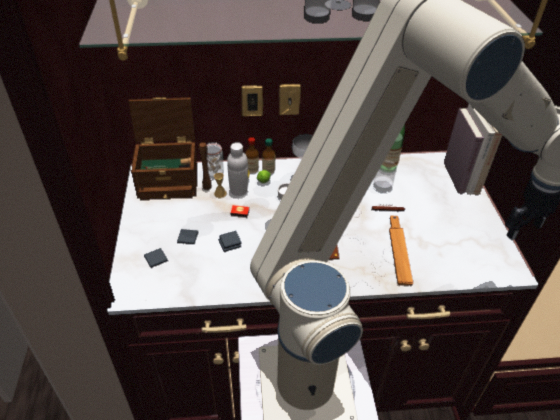

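The top view shows the paddle at (415,245) with its handle away, the stand at (325,235), the rough pile at (219,214) and lone slates at (170,201) and (133,231). The side view agrees. I'll measure these next.

```bash
cat > h.py <<'E'
from cell import arm
import cv2, numpy as np
def cam(n="top"):
    c=arm.read_camera(n);c["f"]=210/np.tan(np.radians(c["vertical_fov"]/2));return c
def ray(c,uv,z):
    uv=np.atleast_2d(uv).astype(float)
    d=np.c_[(uv[:,0]-c["cx"])/c["f"],(uv[:,1]-c["cy"])/c["f"],np.ones(len(uv))]@c["R"]
    o=-c["R"].T@c["t"]; s=(z-o[2])/d[:,2]
    return (o+d*s[:,None])[:,:2]
def proj(c,X):
    p=np.atleast_2d(X)@c["R"].T+c["t"];return p[:,:2]/p[:,2:]*c["f"]+[c["cx"],c["cy"]]
def save(c,name,box=None,k=1):
    f=c["frame"]
    if box: x0,y0,x1,y1=box;f=f[y0:y1,x0:x1]
    cv2.imwrite("pics/"+name,cv2.cvtColor(cv2.resize(f,None,fx=k,fy=k,interpolation=cv2.INTER_CUBIC),cv2.COLOR_RGB2BGR))
def rect(pts):
    (c,wh,a)=cv2.minAreaRect(pts.astype(np.float32));w,h=wh
    if w<h:w,h,a=h,w,a+90
    return np.round(c,4),round(w*1000,1),round(h*1000,1),round((a+90)%180-90,1)
def blobs(c,mask,z,amin=60,box=None):
    out=[]
    m=mask.astype(np.uint8)
    if box is not None:
        mm=np.zeros_like(m);x0,y0,x1,y1=box;mm[y0:y1,x0:x1]=1;m&=mm
    for k in cv2.findContours(m,cv2.RETR_EXTERNAL,cv2.CHAIN_APPROX_NONE)[0]:
        if cv2.contourArea(k)<amin: continue
        p=k[:,0].astype(float)
        out.append((np.round(p.mean(0)),rect(ray(c,p,z))))
    return out
E
python3 - <<'E'
from h import *
c=cam();f=c["frame"];hsv=cv2.cvtColor(f,cv2.COLOR_RGB2HSV)
for p in[(133,231),(219,214),(219,206),(170,201),(415,260),(420,204),(326,236),(315,230),(275,192),(100,250)]:print(p,f[p[1],p[0]],hsv[p[1],p[0]])
H,S,V=cv2.split(hsv)
print("slate",*blobs(c,(V<85),.008,box=(95,150,300,295)),sep="\n ")
print("paddle",*blobs(c,(S>130)&(V>60),.014,box=(390,185,440,305)),sep="\n ")
print("stand",*blobs(c,(S>90)&(V<120),.01,box=(295,205,355,265)),sep="\n ")
print("ridge",*blobs(c,(V>130)&(S>100)&(H>18),.055,20,box=(310,222,340,250)),sep="\n ")
save(c,"crop0.png",(100,150,440,305),2.3)
E
```

```text
(133, 231) [87 90 90] [90  8 90]
(219, 214) [109 111 111] [ 90   5 111]
(219, 206) [108 111 111] [ 90   7 111]
(170, 201) [92 94 94] [90  5 94]
(415, 260) [151 111  73] [ 15 132 151]
(420, 204) [152 113  76] [ 15 128 152]
(326, 236) [170 157  88] [ 25 123 170]
(315, 230) [103  70  55] [  9 119 103]
(275, 192) [108 108 106] [ 30   5 108]
(100, 250) [167 168 166] [ 45   3 168]
slate
paddle
 (array([411., 280.]), (array([ 0.328 , -0.3288]), 87.0, 36.4, -8.0))
stand
 (array([324., 235.]), (array([ 0.4386, -0.1036]), 93.5, 83.1, 86.9))
ridge
 (array([326., 235.]), (array([ 0.4396, -0.1045]), 27.6, 17.5, 0.9))
```

View pics/crop0.png

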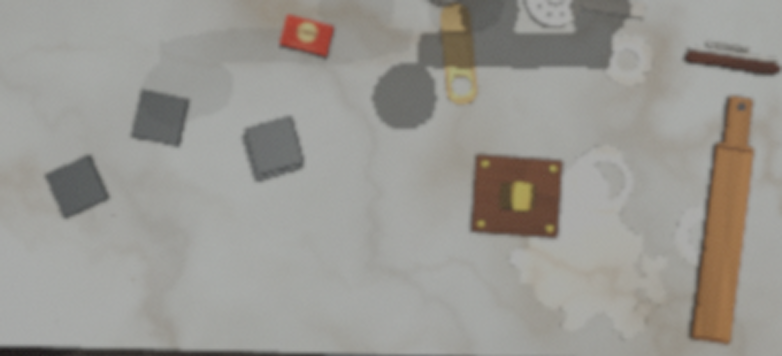

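The crop shows the stand turned by about 3°. The pile and lone slates are clear, but the lighting changes from frame to frame, so I'll use softer thresholds.

```bash
cat >> h.py <<'E'
def scene(c,pbox=(385,180,445,310)):
    hsv=cv2.cvtColor(c["frame"],cv2.COLOR_RGB2HSV);H,S,V=cv2.split(hsv)
    g=np.median(V[150:290,100:380]);print("bg",g)
    return H,S,V,g
E
python3 - <<'E'
from h import *
c=cam();H,S,V,g=scene(c)
for b,z in(((110,210,155,250),.008),((152,185,185,217),.008),((200,195,240,232),.016)):
    print("slate",*blobs(c,(V<.78*g),z,box=b),sep="\n ")
print("paddle",*blobs(c,(S>60)&(V<1.05*g),.014,box=(390,185,440,305)),sep="\n ")
st=(S>60)
print("stand",*blobs(c,st,.01,box=(295,205,355,265)),sep="\n ")
print("ridge",*blobs(c,(V>.72*g)&(S>80)&(H>18),.055,20,box=(310,222,340,250)),sep="\n ")
c=cam("side");save(c,"s1.png",(100,190,460,310),2.2)
E
```

```text
bg 163.0
slate
 (array([133., 231.]), (array([0.4376, 0.395 ]), 57.5, 57.5, 26.5))
slate
 (array([169., 201.]), (array([0.5181, 0.3036]), 57.2, 57.2, 79.2))
slate
 (array([219., 214.]), (array([0.4855, 0.1726]), 61.2, 59.9, 17.6))
paddle
 (array([415., 246.]), (array([ 0.4188, -0.3405]), 277.3, 45.3, -7.3))
stand
 (array([324., 235.]), (array([ 0.4389, -0.1036]), 96.3, 85.5, 87.2))
ridge
 (array([326., 235.]), (array([ 0.4384, -0.1046]), 30.1, 22.6, 0.9))
```

View pics/s1.png

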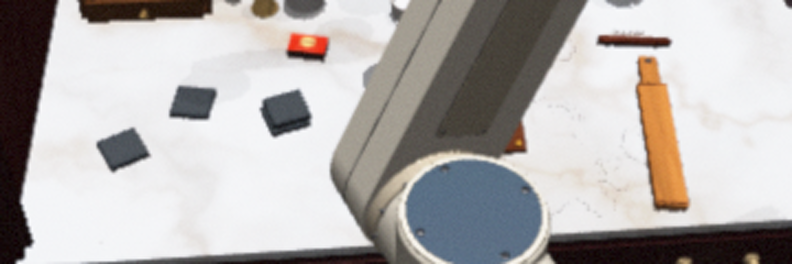

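```bash
cat > ft.py <<'E'
from h import *
import sys
F=[];T=[]
for i in range(int(sys.argv[1])):
    arm.read_camera("top");s=arm.get_state();F.append(s["ft_force"]);T.append(s["torque"])
print("F",np.mean(F,0).round(3),np.std(F,0).round(2),"T",np.mean(T,0).round(4),np.std(T,0).round(3),"p",s["tool_pos"].round(4),"w",round(s["width"],4),"t",s["time"])
E
python3 -m crank '[0.04,0.05,0,-8, 0.08,0.1,0,-16, 0.12,0.15,0,-24,0.15,0.2,0,-30.3,0.175,0.234,0,-30.3,0.175,0.234,-0.05,-30.3,0.175,0.234,-0.1,-30.3,0.175,0.234,-0.14,-30.3,0.175,0.234,-0.14,-30.3,0.175,0.234,-0.14,-30.3,0.175,0.234,-0.14,-30.3]' 75 60
python3 ft.py 12
python3 - <<'E'
from h import *
c=cam();save(c,"g1.png",(340,170,480,310),4)
E
```

```text
time: 1.35
tool_pos: [0.42, -0.3429, 0.0936]
tool_rot: [3.133, -0.202, 0.004]
ft_force: [0.7, -0.0, 0.2]
width: 0.064
finger_force: 0.0
F [-0.189 -0.003 -0.131] [0.38 0.5  0.46] T [-0.005  -0.0004 -0.0007] [0.023 0.027 0.024] p [ 0.4189 -0.3414  0.0914] w 0.0639 t 1.95
```

View pics/g1.png

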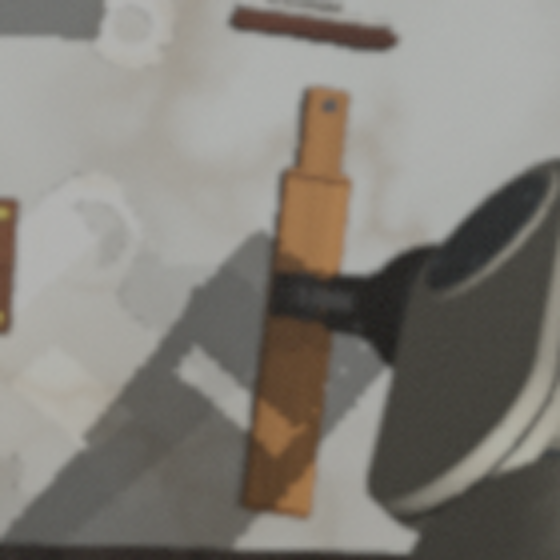

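The gripper, at about (310,295) in the crop, lies squarely across the paddle's middle. Next I'll descend, grip, lift and read the moment.

```bash
python3 -m crank '[0,0,-0.03,0,0,0,-0.06,0,0,0,-0.08,0,0,0,-0.092,0,0,0,-0.092,0,0,0,-0.092,0]'
python3 -m crank '[0,0,0,0,0,0,0,0,0,0,0,0,0,0,0,0,0,0,0,0,0,0,0,0,0,0,0,0,0,0,0,0]' 30 80
python3 -m crank '[0,0,0.02,0,0,0,0.05,0,0,0,0.08,0,0,0,0.1,0,0,0,0.1,0,0,0,0.1,0,0,0,0.1,0,0,0,0.1,0]'
python3 ft.py 24
```

```text
time: 2.6
tool_pos: [0.4191, -0.3416, -0.0004]
tool_rot: [3.135, -0.201, 0.0]
ft_force: [0.2, -0.0, 0.8]
width: 0.064
finger_force: 0.0
time: 3.4
tool_pos: [0.4195, -0.342, 0.0009]
tool_rot: [3.134, -0.201, 0.003]
ft_force: [-0.7, 0.7, 6.5]
width: 0.0416
finger_force: 81.8
time: 4.2
tool_pos: [0.4181, -0.3408, 0.0979]
tool_rot: [-3.134, 0.201, 0.003]
ft_force: [0.7, -0.0, -4.4]
width: 0.0415
finger_force: 83.1
F [ 0.037 -0.033 -4.228] [0.43 0.52 0.59] T [ 0.0188  0.0917 -0.0019] [0.031 0.028 0.028] p [ 0.4188 -0.3414  0.0993] w 0.0417 t 5.4
```

Mass is about 0.42 kg, with the balance point about 23 mm from the middle towards the handle. I'll turn the paddle and carry it over the ridge.

```bash
python3 -m crank '[0.002,0.02,0,8.4,0.004,0.04,0,16.8,0.006,0.06,0,25.2,0.008,0.08,0,33.6,0.009,0.1,0,42,0.01,0.12,0,50,0.012,0.14,0,58,0.013,0.16,0,66,0.015,0.18,0,74,0.017,0.2,0,82,0.019,0.2146,0,90,0.019,0.2146,0,94.5]'
python3 -m crank '[0,0,0,0,0,0,0,0,0,0,-0.02,0,0,0,-0.03,0,0,0,-0.03,0,0,0,-0.03,0]'
python3 ft.py 6
python3 - <<'E'
from h import *
c=cam();H,S,V,g=scene(c)
hs=(S>60)&(V<1.1*g)
print(*blobs(c,hs,.083,box=(255,205,400,265)),sep="\n")
save(c,"p1.png",(240,160,440,310),3.5)
E
```

```text
time: 6.6
tool_pos: [0.438, -0.1254, 0.0994]
tool_rot: [-2.268, -2.174, -0.0]
ft_force: [0.3, 0.3, -4.2]
width: 0.0416
finger_force: 83.0
time: 7.2
tool_pos: [0.4377, -0.127, 0.0692]
tool_rot: [-2.276, -2.164, 0.001]
ft_force: [0.4, 0.4, -3.5]
width: 0.0419
finger_force: 83.0
F [-0.088 -0.054 -4.127] [0.12 0.64 0.37] T [-0.0985 -0.0017 -0.0058] [0.028 0.032 0.034] p [ 0.4381 -0.127   0.0697] w 0.0418 t 7.5
bg 160.0
(array([305., 233.]), (array([ 0.4443, -0.0427]), 111.6, 79.9, 83.2))
```

View pics/p1.png

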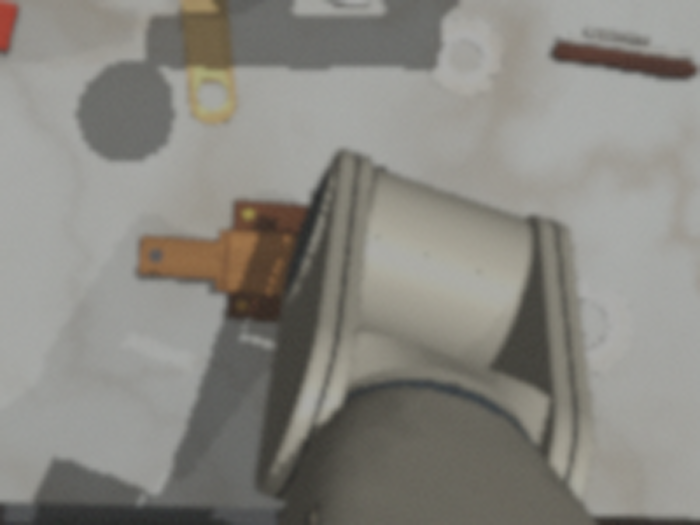

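The arm hides the body of the paddle. The handle end shows at (150,255), in line over the stand. The moment repeats at 22.8 mm, so I'll lower until contact and release gently.

```bash
python3 -m crank '[0,0,-0.006,0,0,0,-0.011,0,0,0,-0.012,0,0,0,-0.012,0,0,0,-0.012,0]'
python3 ft.py 3
python3 -m crank '[0,0,-0.0015,0,0,0,-0.0015,0,0,0,-0.0015,0]'
python3 ft.py 6
```

```text
time: 8.05
tool_pos: [0.4378, -0.1268, 0.0572]
tool_rot: [-2.276, -2.166, 0.0]
ft_force: [0.6, 0.4, -4.5]
width: 0.0416
finger_force: 83.0
F [ 0.744  0.538 -4.742] [0.19 0.24 0.09] T [-0.1083  0.0061  0.0166] [0.024 0.037 0.043] p [ 0.438  -0.1269  0.0574] w 0.0419 t 8.2
time: 8.5
tool_pos: [0.4381, -0.1269, 0.056]
tool_rot: [2.275, 2.165, 0.0]
ft_force: [0.1, -0.2, -1.6]
width: 0.0416
finger_force: 83.4
F [ 0.459 -0.594 -0.781] [0.26 0.53 0.75] T [-0.1063 -0.0402 -0.0146] [0.038 0.057 0.037] p [ 0.4381 -0.127   0.056 ] w 0.0419 t 8.8
```

```bash
python3 -m crank '[0,0,-0.0004,0,0,0,-0.0004,0,0,0,-0.0004,0,0,0,-0.0004,0,0,0,-0.0004,0,0,0,-0.0004,0,0,0,-0.0004,0,0,0,-0.0004,0]' 65 
python3 ft.py 10
python3 - <<'E'
from h import *
c=cam();save(c,"r1.png",(240,160,440,310),2)
c=cam("side");save(c,"r1s.png",(240,160,540,320),2.5)
E
```

```text
time: 9.6
tool_pos: [0.4379, -0.1268, 0.0554]
tool_rot: [-2.276, -2.166, 0.0]
ft_force: [0.5, -0.1, 0.1]
width: 0.0558
finger_force: 0.0
F [ 0.051  0.033 -0.104] [0.33 0.31 0.77] T [-0.0105  0.0191 -0.0039] [0.027 0.03  0.022] p [ 0.4378 -0.1268  0.0554] w 0.0554 t 10.1
```

View pics/r1s.png

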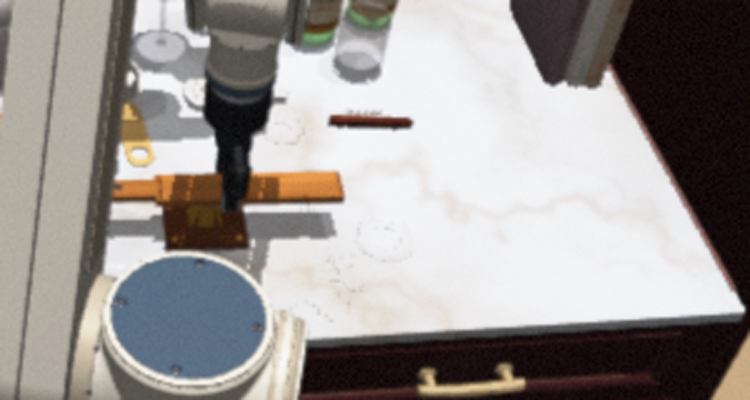

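The side view shows the paddle level at (130–340,185) with the open fingers at (235,175) clear of it. I'll back off upwards and check that everything is still in place.

```bash
python3 -m crank '[0,0,0.005,0,0,0,0.02,0,0,0,0.05,0,0,0,0.1,0,0,0,0.14,0,0,-0.05,0.14,0,-0.01,-0.1,0.14,0,-0.03,-0.15,0.14,0,-0.04,-0.2,0.14,0,-0.05,-0.25,0.14,0,-0.06,-0.3,0.14,0,-0.06,-0.3,0.14,0]'
cat > look.py <<'E'
from h import *
import sys
c=cam();H,S,V,g=scene(c);V0=cv2.GaussianBlur(V,(3,3),0)
m=(V0<.78*g)&(S<60)
print(*blobs(c,m,.008,250,box=(100,170,255,290)),sep="\n")
print("paddle",*blobs(c,(S>60)&(V<1.1*g),.069,150,box=(262,205,400,265)),sep="\n")
save(c,sys.argv[1],(100,150,420,305),2.4)
E
python3 look.py l1.png
```

```text
time: 11.4
tool_pos: [0.3769, -0.4318, 0.1961]
tool_rot: [2.278, 2.159, -0.002]
ft_force: [0.4, -0.1, -0.2]
width: 0.0557
finger_force: 0.0
bg 164.0
(array([133., 231.]), (array([0.4375, 0.3949]), 57.7, 57.1, -63.2))
(array([218., 214.]), (array([0.4855, 0.174 ]), 60.7, 59.6, 17.3))
(array([169., 201.]), (array([0.518 , 0.3036]), 57.2, 57.0, -11.2))
paddle
(array([336., 236.]), (array([ 0.4376, -0.1254]), 276.3, 81.0, 87.2))
```

View pics/l1.png

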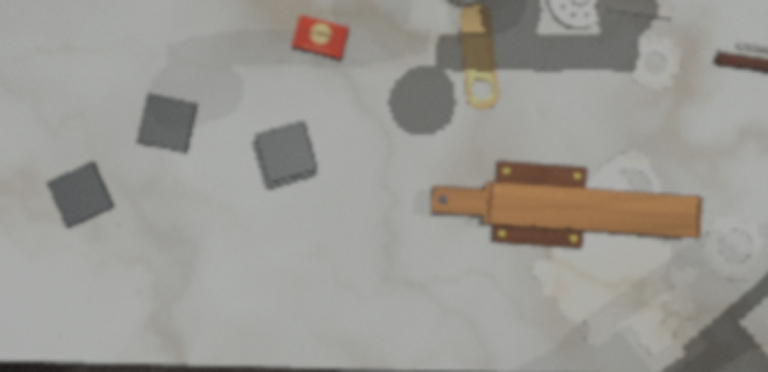

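The top view shows the paddle level and in line over the stand at (565,210), with the slates unmoved. I'll fetch the far slate at (80,195) first.

```bash
python3 -m crank '[0.005,0.05,0,0,0.01,0.1,0,0,0.015,0.15,0,0,0.02,0.2,0,0,0.025,0.25,0,0,0.03,0.3,0,0,0.035,0.35,0,0,0.04,0.4,0,6,0.045,0.45,0,12,0.05,0.5,0,18,0.05,0.55,0,24,0.05,0.6,0,29.6]' 82 30
python3 -m crank '[0,0.05,0,0,0.005,0.1,-0.02,0,0.008,0.15,-0.05,0,0.0097,0.2,-0.09,0,0.0097,0.222,-0.12,0,0.0097,0.222,-0.15,0,0.0097,0.222,-0.15,0,0.0097,0.222,-0.15,0]'
python3 ft.py 3
```

```text
time: 12.65
tool_pos: [0.4263, 0.1734, 0.1957]
tool_rot: [-1.64, -2.68, -0.0]
ft_force: [0.3, -0.3, -0.5]
width: 0.0701
finger_force: 0.0
time: 13.45
tool_pos: [0.4359, 0.3923, 0.0453]
tool_rot: [-1.645, -2.676, 0.004]
ft_force: [0.2, 0.1, -1.0]
width: 0.0702
finger_force: 0.0
F [0.541 0.268 0.083] [0.17 0.28 0.34] T [ 0.0089 -0.04    0.0016] [0.028 0.013 0.041] p [0.4384 0.3928 0.0478] w 0.0698 t 13.6
```

```bash
python3 -m crank '[0,0.0015,-0.025,0,0,0.0015,-0.042,0,0,0.0015,-0.045,0,0,0.0015,-0.047,0,0,0.0015,-0.049,0,0,0.0015,-0.049,0]'
python3 ft.py 3
python3 -m crank '[0,0,0,0,0,0,0,0,0,0,0,0,0,0,0,0,0,0,0,0,0,0,0,0,0,0,0,0,0,0,0,0]' 50 30
python3 ft.py 3
```

```text
time: 14.2
tool_pos: [0.4378, 0.3943, -0.0031]
tool_rot: [1.647, 2.675, 0.001]
ft_force: [-0.2, 0.3, -0.1]
width: 0.0701
finger_force: 0.0
F [-0.478 -0.405 -0.011] [0.04 0.52 0.42] T [0.0034 0.0269 0.007 ] [0.009 0.025 0.025] p [ 0.4378  0.3944 -0.0031] w 0.0701 t 14.35
time: 15.15
tool_pos: [0.4378, 0.3944, -0.003]
tool_rot: [1.647, 2.675, 0.001]
ft_force: [-0.2, -0.7, 7.0]
width: 0.055
finger_force: 31.8
F [-0.209 -1.027  5.989] [0.33 0.14 0.35] T [-0.1308  0.1331 -0.0254] [0.003 0.034 0.031] p [ 0.4378  0.3944 -0.003 ] w 0.0546 t 15.3
```

```bash
python3 -m crank '[0,0,0.03,0,0,0,0.06,0,0,0,0.09,0,0.01,-0.05,0.09,-3,0.02,-0.1,0.09,-6,0.035,-0.15,0.09,-9.5,0.045,-0.2,0.09,-9.5,0.0477,-0.2204,0.09,-9.5,0.0477,-0.2204,0.07,-9.5,0.0477,-0.2204,0.05,-9.5,0.0477,-0.2204,0.04,-9.5,0.0477,-0.2204,0.04,-9.5]'
python3 ft.py 3
python3 - <<'E'
from h import *
c=cam("side");save(c,"a1.png",(150,180,350,320),3.5)
E
```

```text
time: 16.5
tool_pos: [0.4842, 0.1735, 0.0352]
tool_rot: [-1.862, -2.528, 0.004]
ft_force: [-0.5, -0.2, -0.3]
width: 0.0548
finger_force: 32.7
F [-0.123 -0.043  0.004] [0.31 0.24 0.38] T [ 0.0025 -0.0217  0.0176] [0.013 0.024 0.043] p [0.4856 0.1742 0.0369] w 0.055 t 16.65
```

View pics/a1.png

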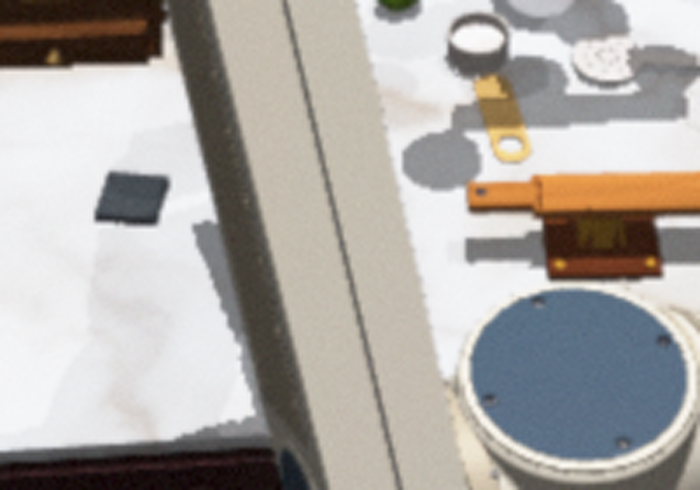

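The arm hides the pile in this view. The slate is gone from its spot and the gripper width still reads 55 mm, so it is held. I'll lower and release.

```bash
python3 -m crank '[0,0,-0.012,0,0,0,-0.018,0,0,0,-0.02,0,0,0,-0.0222,0,0,0,-0.0222,0]'
python3 ft.py 3
python3 -m crank '[0,0,0,0,0,0,0,0,0,0,0,0,0,0,0,0,0,0,0,0]' 82
python3 -m crank '[0,0,0.02,0,0,0,0.06,0,0,0,0.1,0,0,-0.05,0.15,0,0,-0.1,0.15,0,-0.02,-0.15,0.15,0,-0.04,-0.2,0.15,0,-0.06,-0.25,0.15,0,-0.08,-0.3,0.15,0,-0.1,-0.35,0.15,0,-0.1,-0.35,0.15,0]'
python3 look.py l2.png
```

```text
time: 17.2
tool_pos: [0.4851, 0.1737, 0.0139]
tool_rot: [-1.863, -2.529, 0.001]
ft_force: [-0.5, -0.2, -0.3]
width: 0.055
finger_force: 32.7
F [ 0.139  0.164 -0.368] [0.37 0.34 0.76] T [-0.0001 -0.0021  0.0096] [0.019 0.003 0.012] p [0.4854 0.1738 0.0143] w 0.0548 t 17.35
time: 17.85
tool_pos: [0.4853, 0.1738, 0.0143]
tool_rot: [1.863, 2.53, 0.0]
ft_force: [0.1, 0.3, 0.4]
width: 0.0699
finger_force: 0.0
time: 18.95
tool_pos: [0.3839, -0.1784, 0.1644]
tool_rot: [1.864, 2.528, -0.0]
ft_force: [0.8, -0.4, 1.1]
width: 0.0701
finger_force: 0.0
bg 160.0
(array([218., 214.]), (array([0.4854, 0.1741]), 62.1, 61.2, 17.3))
(array([169., 201.]), (array([0.518 , 0.3036]), 57.2, 57.0, -11.2))
paddle
(array([324., 235.]), (array([ 0.4385, -0.0947]), 214.9, 82.2, 87.2))
```

View pics/l2.png

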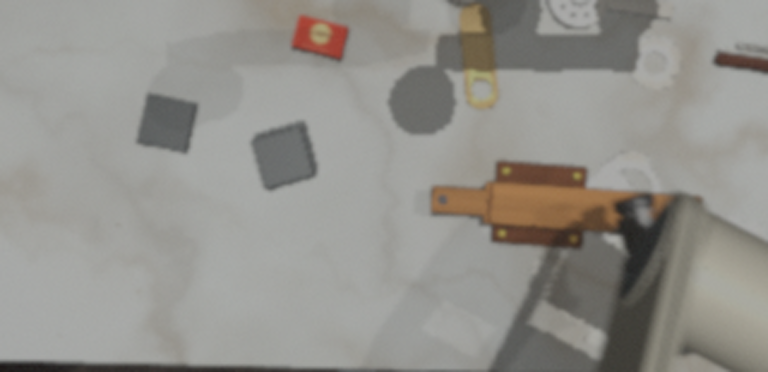

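The third slate sits on the pile at (285,155) and the paddle is unchanged. Now the second stray at (167,122).

```bash
python3 -m crank '[0.01,0.05,0,0,0.02,0.1,0,0,0.04,0.15,0,-5,0.06,0.2,0,-10,0.08,0.25,0,-15,0.09,0.3,0,-20,0.1,0.35,0,-25,0.11,0.4,-0.02,-28.4,0.12,0.44,-0.06,-28.4,0.1326,0.4796,-0.1,-28.4,0.1326,0.4796,-0.12,-28.4,0.1326,0.4796,-0.12,-28.4]' 82 30
python3 ft.py 5
python3 -m crank '[0,0,-0.025,0,0,0,-0.042,0,0,0,-0.045,0,0,0,-0.047,0,0,0,-0.047,0]'
python3 ft.py 3
```

```text
time: 20.2
tool_pos: [0.5146, 0.3043, 0.0376]
tool_rot: [-2.422, -1.998, 0.014]
ft_force: [-0.9, -0.5, -0.9]
width: 0.0703
finger_force: 0.0
F [0.115 0.061 0.603] [0.4  0.49 0.33] T [ 0.0209 -0.0104  0.0052] [0.034 0.033 0.03 ] p [0.5188 0.3031 0.0463] w 0.0702 t 20.45
time: 20.95
tool_pos: [0.5183, 0.3034, -0.0022]
tool_rot: [2.427, 1.995, 0.001]
ft_force: [0.0, -0.3, -0.2]
width: 0.07
finger_force: 0.0
F [0.122 0.011 0.005] [0.4  0.63 0.19] T [-0.0265 -0.0121  0.0036] [0.024 0.031 0.021] p [ 0.5183  0.3036 -0.0021] w 0.0701 t 21.1
```

```bash
python3 -m crank '[0,0,-0.001,0,0,0,-0.001,0,0,0,-0.001,0,0,0,-0.001,0,0,0,-0.001,0,0,0,-0.001,0,0,0,-0.001,0,0,0,-0.001,0]' 50 30
python3 -m crank '[0,0,0.03,0,0,0,0.07,0,0,0,0.1,0,-0.01,-0.04,0.1,8,-0.02,-0.08,0.1,16,-0.0329,-0.1295,0.1,24,-0.0329,-0.1295,0.1,28.5,-0.0329,-0.1295,0.07,28.5,-0.0329,-0.1295,0.05,28.5,-0.0329,-0.1295,0.045,28.5,-0.0329,-0.1295,0.045,28.5]'
python3 ft.py 4
python3 -m crank '[0,0,-0.01,0,0,0,-0.017,0,0,0,-0.0193,0,0,0,-0.0193,0,0,0,-0.0193,0]'
python3 ft.py 3
```

```text
time: 21.9
tool_pos: [0.5183, 0.3036, -0.0031]
tool_rot: [2.426, 1.995, 0.002]
ft_force: [-1.1, -0.9, 5.4]
width: 0.0547
finger_force: 31.6
time: 23.0
tool_pos: [0.4844, 0.1737, 0.0406]
tool_rot: [-1.86, -2.531, 0.002]
ft_force: [-0.0, 0.1, -0.4]
width: 0.0552
finger_force: 32.7
F [ 0.08   0.382 -0.477] [0.16 0.19 0.22] T [ 0.0279 -0.0107 -0.0159] [0.042 0.011 0.013] p [0.4856 0.1742 0.0421] w 0.0546 t 23.2
time: 23.7
tool_pos: [0.4849, 0.1739, 0.0218]
tool_rot: [-1.86, -2.531, 0.0]
ft_force: [0.4, 0.4, -0.8]
width: 0.0552
finger_force: 32.8
F [ 0.612  0.125 -0.552] [0.21 0.17 0.6 ] T [-0.0217  0.0202  0.0019] [0.037 0.039 0.033] p [0.4851 0.1739 0.022 ] w 0.0553 t 23.85
```

```bash
python3 -m crank '[0,0,0,0,0,0,0,0,0,0,0,0,0,0,0,0,0,0,0,0]' 82
python3 -m crank '[0,0,0.01,0,0,0,0.03,0,0,0,0.03,0,0,0,0.03,0,0,0,0.03,0]' 96
python3 -m crank '[0,0,-0.015,0,0,0,-0.03,0,0,0,-0.045,0,0,0,-0.053,0,0,0,-0.055,0,0,0,-0.055,0]'
python3 ft.py 2
python3 -m crank '[0,0,0,0,0,0,0,0,0,0,0,0,0,0,0,0,0,0,0,0,0,0,0,0,0,0,0,0,0,0,0,0,0,0,0,0]' 50 20
python3 ft.py 3
```

```text
time: 24.35
tool_pos: [0.4849, 0.1739, 0.022]
tool_rot: [-1.861, -2.531, -0.0]
ft_force: [0.5, -0.3, 0.1]
width: 0.0701
finger_force: 0.0
time: 24.85
tool_pos: [0.4847, 0.1738, 0.0517]
tool_rot: [-1.861, -2.531, 0.0]
ft_force: [-0.1, 0.3, 0.2]
width: 0.0823
finger_force: 0.0
time: 25.45
tool_pos: [0.4847, 0.1738, -0.0036]
tool_rot: [-1.86, -2.531, 0.001]
ft_force: [-0.5, -0.9, 0.6]
width: 0.0817
finger_force: 0.0
F [-0.122 -0.018  0.442] [0.52 0.02 0.65] T [ 0.0125 -0.0453 -0.0416] [0.01  0.023 0.016] p [ 0.4852  0.1739 -0.0029] w 0.0821 t 25.55
time: 26.45
tool_pos: [0.486, 0.1742, -0.0023]
tool_rot: [1.86, 2.53, 0.003]
ft_force: [1.6, -0.7, 5.7]
width: 0.0555
finger_force: 23.1
F [0.73  0.514 6.081] [0.25 0.28 0.5 ] T [ 0.1063 -0.2834  0.046 ] [0.039 0.021 0.009] p [ 0.486   0.1742 -0.0023] w 0.0558 t 26.6
```

```bash
python3 -m crank '[0,0,0,0,0,0,0,0,0,0,0,0,0,0,0,0,0,0,0.03,0,0,0,0.06,0,0,0,0.07,0]' 96
python3 -m crank '[0,0,0,-8,0,0,0,-16,0,0,0,-24,0,0,0,-32,0,0,0,-40,0,0,0,-48,0,0,0,-56,0,0,0,-64,0,0,0,-72,0,0,0,-80,0,0,0,-88,0,0,0,-90]'
python3 -m crank '[0,0,0,0,0,0,-0.02,0,0,0,-0.04,0,0,0,-0.06,0,0,0,-0.067,0,0,0,-0.07,0,0,0,-0.07,0]'
python3 ft.py 2
python3 -m crank '[0,0,0,0,0,0,0,0,0,0,0,0,0,0,0,0,0,0,0,0,0,0,0,0,0,0,0,0,0,0,0,0,0,0,0,0]' 50 20
python3 ft.py 3
```

```text
time: 27.3
tool_pos: [0.4861, 0.1743, 0.069]
tool_rot: [1.86, 2.53, 0.004]
ft_force: [0.6, 0.1, 0.0]
width: 0.0818
finger_force: 0.0
time: 28.5
tool_pos: [0.4846, 0.1737, 0.0664]
tool_rot: [3.107, 0.467, -0.001]
ft_force: [-0.1, 0.1, 0.1]
width: 0.0819
finger_force: 0.0
time: 29.2
tool_pos: [0.485, 0.1739, -0.0031]
tool_rot: [3.105, 0.475, -0.0]
ft_force: [-0.6, -0.4, 0.2]
width: 0.082
finger_force: 0.0
F [-0.193  0.028  0.773] [0.09 0.48 0.48] T [-0.0068  0.0371 -0.0188] [0.014 0.038 0.048] p [ 0.4854  0.174  -0.0025] w 0.0821 t 29.3
time: 30.2
tool_pos: [0.4856, 0.1743, -0.0022]
tool_rot: [-3.105, -0.474, -0.002]
ft_force: [-0.7, 1.6, 6.4]
width: 0.0562
finger_force: 23.3
F [-0.701  1.921  5.987] [0.61 0.51 0.41] T [ 0.2947  0.1588 -0.029 ] [0.012 0.037 0.02 ] p [ 0.4856  0.1743 -0.0022] w 0.0556 t 30.35
```

```bash
python3 -m crank '[0,0,0,0,0,0,0,0,0,0,0,0,0,0,0,0,0,0,0.03,0,0,0,0.06,0,0,0,0.07,0]' 96
python3 -m crank '[0,0,0,8,0,0,0,16,0,0,0,24,0,0,0,32,0,0,0,40,0,0,0,48,0,0,0,56,0,0,0,64,0,0,0,72,0,0,0,80,0,0,0,88,0,0,0,90]'
python3 -m crank '[0,0,0,0,0,-0.15,0,0,0,-0.3,0,0,0,-0.3,0,0,-0.05,-0.3,0,0,-0.05,-0.3,0,0,-0.05,-0.3,0,0,-0.05,-0.3,0,0,-0.05,-0.3,0,0]'
python3 - <<'E'
from h import *
c=cam();save(c,"t3.png",(180,180,260,240),7)
H,S,V,g=scene(c);print(*blobs(c,(V<.78*g)&(S<60),.032,200,box=(190,190,250,240)))
c2=cam("side");save(c2,"t3s.png",(190,200,290,270),6)
E
cd pics; python3 -c "
import cv2,numpy as np
a=cv2.imread('t3.png');b=cv2.imread('t3s.png');s=cv2.resize(np.vstack([cv2.resize(a,(560,420)),cv2.resize(b,(560,392))]),None,fx=.73,fy=.73);cv2.imwrite('t3c.png',s)"
```

```text
time: 31.05
tool_pos: [0.4862, 0.1743, 0.0691]
tool_rot: [-3.105, -0.474, -0.005]
ft_force: [0.2, -0.5, 0.4]
width: 0.0821
finger_force: 0.0
time: 32.25
tool_pos: [0.4846, 0.1737, 0.0664]
tool_rot: [-1.855, -2.535, 0.001]
ft_force: [-0.8, 0.0, -0.2]
width: 0.0821
finger_force: 0.0
time: 33.15
tool_pos: [0.4344, -0.1275, 0.0668]
tool_rot: [-1.866, -2.527, 0.0]
ft_force: [-0.1, 0.4, -0.4]
width: 0.0818
finger_force: 0.0
bg 161.0
(array([218., 215.]), (array([0.4827, 0.1717]), 58.0, 57.3, 17.6))
```

View pics/t3c.png

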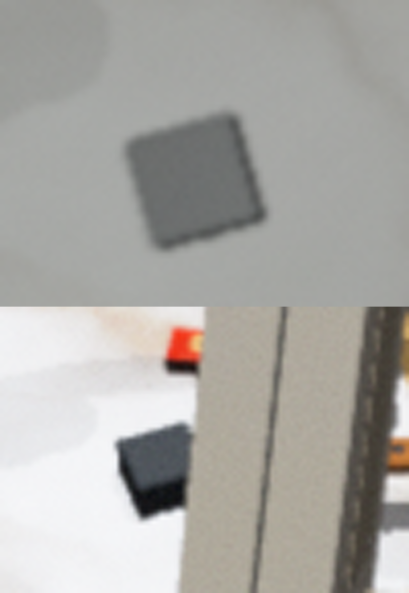

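The pile at (195,180) is now flush in both views. However, my sidestep put the open gripper low over the paddle: the TCP is at 67 mm, with the open tips about 12 mm higher. I'll rise straight up and check that nothing was touched.

```bash
python3 -m crank '[0,0,0.03,0,0,0,0.07,0,0,0,0.11,0,0,0,0.15,0,0,-0.05,0.15,0,0,-0.1,0.15,0,0,-0.15,0.15,0,0,-0.2,0.15,0,0,-0.25,0.15,0,0,-0.3,0.15,0,0,-0.3,0.15,0]'
python3 look.py l3.png
```

```text
time: 34.35
tool_pos: [0.4368, -0.43, 0.2168]
tool_rot: [1.86, 2.528, -0.002]
ft_force: [-0.2, 0.7, -0.1]
width: 0.082
finger_force: 0.0
bg 164.0
(array([218., 215.]), (array([0.4834, 0.1748]), 58.9, 58.5, -72.4))
paddle
(array([336., 236.]), (array([ 0.4375, -0.1254]), 276.4, 81.5, 86.9))
```

View pics/l3.png

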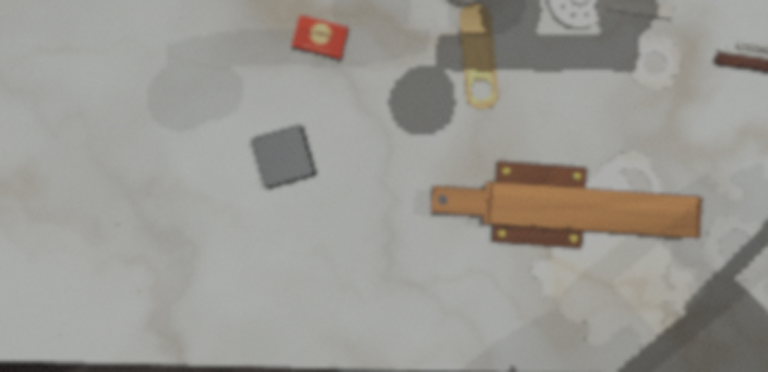

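The paddle has not moved: its centre and angle are as before. I'll return to the pile, squeeze it again and lift.

```bash
python3 -m crank '[0.004,0.05,0,0,0.008,0.1,0,0,0.012,0.15,0,0,0.016,0.2,0,0,0.02,0.25,0,0,0.024,0.3,0,0,0.028,0.35,0,0,0.032,0.4,0,0,0.036,0.45,0,0,0.04,0.5,0,0,0.045,0.55,0,0,0.05,0.6,0,0]' 96 30
python3 -m crank '[0,0,-0.04,0,0,0,-0.08,0,0,0,-0.12,0,0,0,-0.16,0,0,0,-0.16,0,0,0,-0.16,0]'
python3 ft.py 3
```

```text
time: 35.6
tool_pos: [0.4828, 0.176, 0.217]
tool_rot: [-1.856, -2.534, 0.0]
ft_force: [1.4, -0.5, -0.9]
width: 0.0824
finger_force: 0.0
time: 36.2
tool_pos: [0.4835, 0.173, 0.0571]
tool_rot: [-1.857, -2.532, 0.003]
ft_force: [0.7, 0.2, 0.6]
width: 0.0818
finger_force: 0.0
F [0.242 0.225 0.455] [0.45 0.39 0.39] T [0.0051 0.0023 0.0116] [0.016 0.021 0.037] p [0.486  0.1729 0.0592] w 0.0817 t 36.35
```

```bash
python3 -m crank '[-0.001,0.001,-0.02,0,-0.001,0.001,-0.04,0,-0.001,0.001,-0.055,0,-0.001,0.001,-0.06,0,-0.001,0.001,-0.06,0]'
python3 -m crank '[0,0,0,0,0,0,0,0,0,0,0,0,0,0,0,0,0,0,0,0,0,0,0,0,0,0,0,0,0,0,0,0,0,0,0,0]' 50 60
python3 -m crank '[0,0,0.01,0,0,0,0.04,0,0,0,0.08,0,0,0,0.12,0,0,0,0.12,0,0,0,0.12,0,0,0,0.12,0]'
python3 ft.py 14
python3 - <<'E'
from h import *
c=cam("side");save(c,"k1.png",(150,130,350,300),3)
c=cam();H,S,V,g=scene(c);print(*blobs(c,(V<.78*g)&(S<60),.0,60,box=(190,190,250,240)))
E
```

```text
time: 36.85
tool_pos: [0.4839, 0.1728, -0.0029]
tool_rot: [-1.861, -2.531, 0.0]
ft_force: [-0.3, 0.3, -0.2]
width: 0.0819
finger_force: 0.0
time: 37.75
tool_pos: [0.4847, 0.1731, -0.002]
tool_rot: [1.86, 2.53, 0.003]
ft_force: [-0.1, 0.4, 5.7]
width: 0.0553
finger_force: 64.0
time: 38.45
tool_pos: [0.4828, 0.1725, 0.1162]
tool_rot: [-1.86, -2.531, 0.002]
ft_force: [-1.1, -0.4, -2.1]
width: 0.0548
finger_force: 64.5
F [ 0.063 -0.262 -1.866] [0.4  0.47 0.4 ] T [-0.0032 -0.0036  0.0216] [0.037 0.034 0.025] p [0.4837 0.1728 0.1169] w 0.0551 t 39.15
bg 157.0
(array([200., 228.]), (array([0.4499, 0.2256]), 47.7, 35.7, -74.0)) (array([226., 217.]), (array([0.4863, 0.1505]), 140.4, 55.3, 11.3)) (array([212., 214.]), (array([0.4855, 0.1931]), 131.7, 6.3, 10.0))
```

```bash
python3 -m crank '[-0.004,-0.025,0,-2,-0.008,-0.05,0,-4,-0.012,-0.075,0,-6,-0.016,-0.1,0,-8,-0.02,-0.125,0,-10,-0.025,-0.15,0,-12,-0.03,-0.175,0,-14,-0.034,-0.2,0,-16,-0.038,-0.225,0,-18,-0.042,-0.25,0,-20.1,-0.046,-0.2785,0,-20.1,-0.046,-0.2785,0,-20.1]'
python3 -m crank '[0,0,-0.01,0,0,0,-0.02,0,0,0,-0.03,0,0,0,-0.03,0,0,0,-0.03,0]'
python3 ft.py 8
python3 - <<'E'
from h import *
a=cam("side");b=cam()
save(a,"m1.png",(140,180,400,300),2.4);save(b,"m2.png",(150,150,410,270),2.4)
A=cv2.imread("pics/m1.png");B=cv2.imread("pics/m2.png");cv2.imwrite("pics/m.png",np.vstack([A,B]))
E
```

```text
time: 40.45
tool_pos: [0.4377, -0.1081, 0.1171]
tool_rot: [2.276, 2.164, 0.0]
ft_force: [-0.8, 0.4, -0.8]
width: 0.0548
finger_force: 64.4
time: 40.95
tool_pos: [0.4374, -0.1051, 0.0863]
tool_rot: [-2.272, -2.168, 0.001]
ft_force: [0.9, 0.5, -2.3]
width: 0.0552
finger_force: 64.4
F [-0.068 -0.086 -1.822] [0.34 0.53 0.58] T [-0.0019 -0.0154 -0.0128] [0.017 0.02  0.027] p [ 0.4379 -0.1058  0.0872] w 0.0553 t 41.35
```

View pics/m.png

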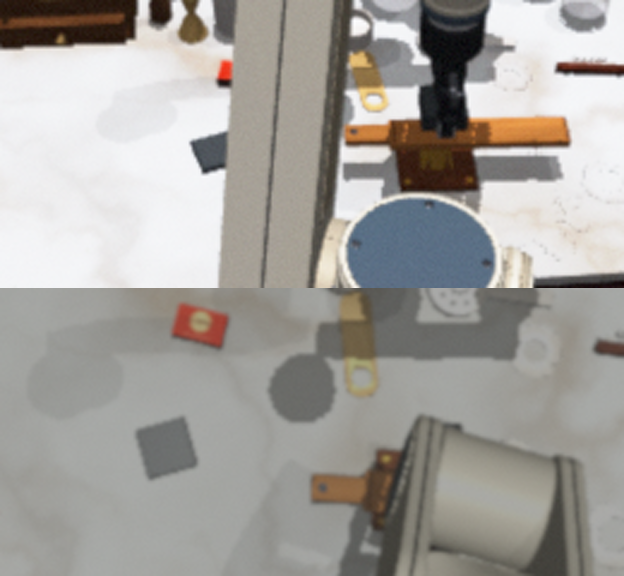

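The views show one slate left behind at (165,447 in the lower half), and the gripper holds three, which matches the 1.8 N weight. I'll bring the three back on top of it and grip lower and harder.

```bash
python3 -m crank '[0,0,0.02,0,0,0,0.04,0,0,0,0.04,0]'
python3 -m crank '[0.004,0.025,0,2,0.008,0.05,0,4,0.012,0.075,0,6,0.016,0.1,0,8,0.02,0.125,0,10,0.025,0.15,0,12,0.03,0.175,0,14,0.034,0.2,0,16,0.038,0.225,0,18,0.042,0.25,0,20.1,0.046,0.2785,0,20.1,0.046,0.2785,0,20.1]'
python3 -m crank '[0,0,-0.02,0,0,0,-0.05,0,0,0,-0.08,0,0,0,-0.1,0,0,0,-0.11,0,0,0,-0.11,0]'
python3 ft.py 4
python3 - <<'E'
from h import *
c=cv2.imread("pics/m2.png") # same frame as before: slate left alone, z=.008
c0=cam();f=cv2.resize(c,(260,120),interpolation=cv2.INTER_AREA);V=f.max(2);m=np.zeros((420,560),np.uint8);m[150:270,150:410]=V<.8*np.median(V)
print(*blobs(c0,m,.008,200,box=(190,190,250,240)))
E
```

```text
time: 41.75
tool_pos: [0.4393, -0.1062, 0.1288]
tool_rot: [2.271, 2.165, 0.004]
ft_force: [0.7, -0.0, -1.0]
width: 0.0552
finger_force: 64.5
time: 42.95
tool_pos: [0.4843, 0.1753, 0.1263]
tool_rot: [1.857, 2.533, 0.002]
ft_force: [-0.2, -1.0, -1.1]
width: 0.0552
finger_force: 64.5
time: 43.55
tool_pos: [0.4826, 0.172, 0.0154]
tool_rot: [-1.86, -2.529, 0.004]
ft_force: [0.1, -0.6, -0.7]
width: 0.0548
finger_force: 64.4
F [ 0.335  0.269 -1.422] [0.24 0.41 0.77] T [0.0251 0.001  0.0297] [0.044 0.031 0.019] p [0.4845 0.1729 0.0179] w 0.0548 t 43.75
(array([219., 216.]), (array([0.4806, 0.1724]), 55.2, 55.1, -72.4))
```

```bash
python3 -m crank '[0,0,-0.008,0,0,0,-0.014,0,0,0,-0.017,0,0,0,-0.018,0,0,0,-0.018,0]'
python3 ft.py 3
python3 -m crank '[0,0,0,0,0,0,0,0,0,0,0,0,0,0,0,0,0,0,0,0]' 96
python3 -m crank '[0,0,-0.002,0,0,0,-0.004,0,0,0,-0.006,0,0,0,-0.008,0,0,0,-0.008,0]'
python3 ft.py 4
python3 -m crank '[0,0,0,0,0,0,0,0,0,0,0,0,0,0,0,0,0,0,0,0,0,0,0,0,0,0,0,0,0,0,0,0,0,0,0,0]' 50 20
python3 ft.py 4
```

```text
time: 44.3
tool_pos: [0.4841, 0.1729, 0.0021]
tool_rot: [1.86, 2.531, 0.0]
ft_force: [-8.2, -3.0, 49.2]
width: 0.0554
finger_force: 91.2
F [-8.353 -2.626 49.188] [0.41 0.07 0.48] T [-0.9315  2.7391  0.0335] [0.015 0.035 0.03 ] p [0.4842 0.173  0.0022] w 0.0551 t 44.45
time: 44.95
tool_pos: [0.4835, 0.1727, -0.0016]
tool_rot: [-1.86, -2.531, 0.001]
ft_force: [0.2, -0.6, -0.1]
width: 0.0818
finger_force: 0.0
time: 45.45
tool_pos: [0.4835, 0.1727, -0.0095]
tool_rot: [-1.86, -2.531, 0.001]
ft_force: [-0.9, 0.1, 0.9]
width: 0.0819
finger_force: 0.0
F [ 0.123  0.01  -0.124] [0.44 0.35 0.25] T [ 0.0275  0.0032 -0.0087] [0.033 0.02  0.04 ] p [ 0.4838  0.1728 -0.009 ] w 0.0818 t 45.65
time: 46.55
tool_pos: [0.4844, 0.173, -0.0063]
tool_rot: [1.86, 2.531, 0.002]
ft_force: [-6.6, -1.6, 36.6]
width: 0.0647
finger_force: 18.0
F [-6.156 -1.985 35.701] [0.44 0.63 0.27] T [-4.785e-01  1.498e+00 -6.000e-04] [0.041 0.045 0.023] p [ 0.4844  0.173  -0.0063] w 0.0641 t 46.75
```

The fingertips met the table at that depth, so −3 mm is about the lowest usable TCP height. I'll reopen, re-tap at −3 mm in both directions, then grip at 120 N and lift slowly.

```bash
python3 -m crank '[0,0,0.006,0,0,0,0.006,0,0,0,0.006,0,0,0,0.006,0,0,0,0.006,0]' 96
python3 ft.py 3
python3 -m crank '[0,0,0,0,0,0,0,0,0,0,0,0,0,0,0,0,0,0,0,0,0,0,0,0,0,0,0,0,0,0,0,0]' 50 30
python3 ft.py 3
python3 -m crank '[0,0,0,0,0,0,0,0,0,0,0,0,0,0,0,0,0,0,0.03,0,0,0,0.06,0,0,0,0.07,0]' 96
python3 -m crank '[0,0,0,-8,0,0,0,-16,0,0,0,-24,0,0,0,-32,0,0,0,-40,0,0,0,-48,0,0,0,-56,0,0,0,-64,0,0,0,-72,0,0,0,-80,0,0,0,-88,0,0,0,-90]'
python3 -m crank '[0,0,0,0,0,0,-0.02,0,0,0,-0.04,0,0,0,-0.06,0,0,0,-0.067,0,0,0,-0.07,0,0,0,-0.07,0]'
python3 -m crank '[0,0,0,0,0,0,0,0,0,0,0,0,0,0,0,0,0,0,0,0,0,0,0,0,0,0,0,0,0,0,0,0,0,0,0,0]' 50 30
python3 ft.py 3
python3 -m crank '[0,0,0,0,0,0,0,0,0,0,0,0,0,0,0,0,0,0,0.03,0,0,0,0.06,0,0,0,0.1,0,0,0,0.15,0,0,0,0.15,0]' 96
python3 -m crank '[0,-0.05,0,0,0,-0.1,0,0,0,-0.15,0,0,0,-0.2,0,0,0,-0.25,0,0,0,-0.3,0,0,0,-0.35,0,0,0,-0.35,0,0]'
python3 - <<'E'
from h import *
a=cam("side");b=cam()
H,S,V,g=scene(b);print(*blobs(b,(V<.78*g)&(S<60),.032,200,box=(190,190,250,240)))
save(a,"n1.png",(200,200,280,260),6);save(b,"n2.png",(180,185,260,245),6)
A=cv2.imread("pics/n1.png");B=cv2.imread("pics/n2.png");cv2.imwrite("pics/n.png",np.hstack([A,B])[:, :960][::1]) if 0 else cv2.imwrite("pics/n.png",cv2.resize(np.hstack([A,B]),(800,300)))
E
```

```text
time: 47.25
tool_pos: [0.4835, 0.1727, -0.0035]
tool_rot: [-1.86, -2.531, 0.001]
ft_force: [-0.5, -0.2, -0.9]
width: 0.0823
finger_force: 0.0
F [-0.117  0.379  0.119] [0.17 0.07 0.37] T [-0.0203 -0.0257 -0.0191] [0.015 0.029 0.023] p [ 0.4836  0.1727 -0.0034] w 0.082 t 47.4
time: 48.2
tool_pos: [0.4837, 0.1728, -0.0031]
tool_rot: [-1.861, -2.531, 0.0]
ft_force: [-1.3, -0.6, 2.7]
width: 0.0558
finger_force: 32.5
F [-1.606 -0.37   2.852] [0.29 0.47 0.25] T [-0.0569  0.178   0.0029] [0.041 0.015 0.023] p [ 0.4836  0.1728 -0.0031] w 0.0556 t 48.35
time: 49.05
tool_pos: [0.4852, 0.1733, 0.0692]
tool_rot: [1.859, 2.53, 0.005]
ft_force: [-0.1, 0.4, 0.8]
width: 0.0819
finger_force: 0.0
time: 50.25
tool_pos: [0.4835, 0.1727, 0.0665]
tool_rot: [3.107, 0.467, -0.001]
ft_force: [0.5, -0.5, -0.6]
width: 0.0818
finger_force: 0.0
time: 50.95
tool_pos: [0.4837, 0.1728, -0.0031]
tool_rot: [3.105, 0.475, -0.0]
ft_force: [0.4, -0.9, 0.6]
width: 0.0819
finger_force: 0.0
time: 51.85
tool_pos: [0.4844, 0.173, -0.0022]
tool_rot: [-3.105, -0.474, -0.002]
ft_force: [-0.7, 0.1, 6.0]
width: 0.0559
finger_force: 32.6
F [-0.697  0.502  6.31 ] [0.35 0.63 0.33] T [-0.035   0.1165  0.0071] [0.026 0.013 0.023] p [ 0.4844  0.173  -0.0022] w 0.0554 t 52.0
time: 52.9
tool_pos: [0.4875, 0.1741, 0.1527]
tool_rot: [-3.104, -0.474, -0.017]
ft_force: [1.5, -0.8, -0.5]
width: 0.0817
finger_force: 0.0
time: 53.7
tool_pos: [0.4839, -0.1825, 0.1466]
tool_rot: [3.105, 0.465, 0.002]
ft_force: [0.2, 1.4, -0.4]
width: 0.082
finger_force: 0.0
bg 162.0
(array([219., 216.]), (array([0.4798, 0.1699]), 57.9, 57.4, 17.0))
```

View pics/n.png

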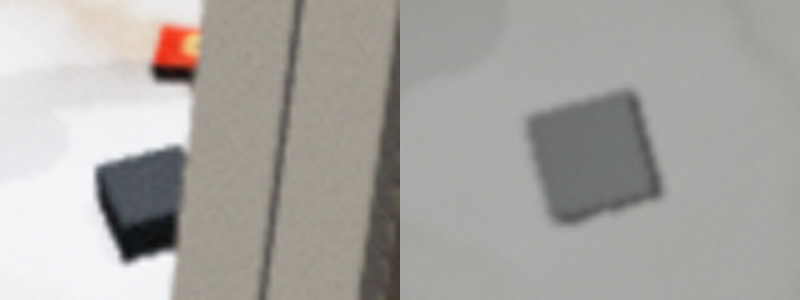

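The pile looks nearly flush: side view (140,205), top view (595,155). Now the 120 N grip with a slow lift and a weighing.

```bash
python3 -m crank '[0,0.05,0,8,0,0.1,0,16,0,0.15,0,24,0,0.2,0,32,0,0.25,0,40,0,0.3,0,48,0,0.35,0,56,0,0.35,0,64,0,0.35,0,72,0,0.35,0,80,0,0.35,0,88,0,0.35,0,90]' 96
python3 -m crank '[0,0,-0.04,0,0,0,-0.08,0,0,0,-0.11,0,0,0,-0.13,0,0,0,-0.14,0,0,0,-0.15,0,0,0,-0.15,0,0,0,-0.15,0]'
python3 ft.py 12
python3 -m crank '[0,0,0,0,0,0,0,0,0,0,0,0,0,0,0,0,0,0,0,0,0,0,0,0,0,0,0,0,0,0,0,0,0,0,0,0]' 50 120
python3 -m crank '[0,0,0.001,0,0,0,0.002,0,0,0,0.004,0,0,0,0.006,0,0,0,0.008,0,0,0,0.01,0,0,0,0.012,0,0,0,0.012,0]'
python3 ft.py 14
```

```text
time: 55.0
tool_pos: [0.4822, 0.1743, 0.1464]
tool_rot: [-1.851, -2.537, 0.001]
ft_force: [0.1, 0.4, -0.1]
width: 0.082
finger_force: 0.0
time: 55.8
tool_pos: [0.484, 0.1732, -0.0025]
tool_rot: [1.86, 2.531, 0.001]
ft_force: [-0.7, -0.0, -0.3]
width: 0.0819
finger_force: 0.0
F [-0.13  -0.192  0.158] [0.55 0.41 0.35] T [-0.0131  0.0022 -0.0016] [0.042 0.023 0.027] p [ 0.4838  0.1728 -0.0031] w 0.0822 t 56.4
time: 57.3
tool_pos: [0.4838, 0.1728, -0.0026]
tool_rot: [1.861, 2.531, 0.0]
ft_force: [-1.0, -0.7, 6.4]
width: 0.0544
finger_force: 127.3
time: 58.1
tool_pos: [0.484, 0.1728, 0.0092]
tool_rot: [1.861, 2.531, 0.001]
ft_force: [0.4, -0.4, -2.5]
width: 0.0551
finger_force: 126.4
F [ 0.042 -0.268 -2.594] [0.53 0.35 0.57] T [ 0.015  -0.0137 -0.0026] [0.026 0.02  0.025] p [0.4837 0.1728 0.0089] w 0.0543 t 58.8
```

The reading is about 2.6 N, so all four are lifted. I'll carry them slowly.

```bash
python3 -m crank '[0,0,0.004,0,0,0,0.01,0,0,0,0.018,0,0,0,0.028,0,0,0,0.04,0,0,0,0.052,0,0,0,0.064,0,0,0,0.076,0,0,0,0.086,0,0,0,0.094,0,0,0,0.098,0,0,0,0.1,0]'
python3 -m crank '[-0.001,-0.004,0,-0.3,-0.002,-0.012,0,-1,-0.004,-0.024,0,-2,-0.006,-0.038,0,-3,-0.008,-0.052,0,-4,-0.01,-0.066,0,-5,-0.013,-0.08,0,-6,-0.015,-0.094,0,-7,-0.018,-0.108,0,-8,-0.02,-0.122,0,-9,-0.022,-0.136,0,-10,-0.024,-0.15,0,-11]'
python3 -m crank '[-0.002,-0.014,0,-1,-0.005,-0.028,0,-2,-0.007,-0.042,0,-3,-0.01,-0.056,0,-4,-0.012,-0.07,0,-5,-0.014,-0.084,0,-6,-0.016,-0.098,0,-7,-0.018,-0.11,0,-8,-0.02,-0.12,0,-9,-0.0215,-0.1255,0,-9.1,-0.022,-0.1285,0,-9.1,-0.022,-0.1285,0,-9.1]'
python3 ft.py 12
python3 - <<'E'
from h import *
a=cam("side");b=cam()
save(a,"q1.png",(200,160,360,280),4);save(b,"q2.png",(180,160,340,280),4)
A=cv2.imread("pics/q1.png");B=cv2.imread("pics/q2.png");cv2.imwrite("pics/q.png",cv2.resize(np.hstack([A,B]),(800,300)))
E
```

```text
time: 60.0
tool_pos: [0.4838, 0.1728, 0.1093]
tool_rot: [1.861, 2.531, 0.0]
ft_force: [-0.1, -0.6, -2.4]
width: 0.0545
finger_force: 126.5
time: 61.2
tool_pos: [0.4596, 0.0217, 0.109]
tool_rot: [2.096, 2.34, 0.0]
ft_force: [-0.2, 0.5, -2.2]
width: 0.0546
finger_force: 126.4
time: 62.4
tool_pos: [0.4377, -0.1059, 0.1089]
tool_rot: [-2.274, -2.167, -0.0]
ft_force: [-0.1, -0.5, -3.0]
width: 0.0544
finger_force: 126.4Traceback (most recent call last):
  File "ft.py", line 5, in <module>
    arm.read_camera("top");s=arm.get_state();F.append(s["ft_force"]);T.append(s["torque"])
    ~~~~~~~~~~~~~~~^^^^^^^
ValueError: 200 camera calls are used up
Traceback (most recent call last):
  File "h.py", line 4, in cam
    c=arm.read_camera(n);c["f"]=210/np.tan(np.radians(c["vertical_fov"]/2));return c
ValueError: 200 camera calls are used up
```

The camera budget is spent, so I'll finish by force. The weight still reads about 2.5 N (four slates). Lowering onto the paddle now.

```bash
python3 -m crank '[0.0007,0.001,-0.006,0,0.0007,0.001,-0.014,0,0.0007,0.001,-0.022,0,0.0007,0.001,-0.03,0,0.0007,0.001,-0.035,0,0.0007,0.001,-0.038,0,0.0007,0.001,-0.039,0,0.0007,0.001,-0.039,0]'
python3 -m crank '[0,0,-0.001,0,0,0,-0.001,0,0,0,-0.001,0]'
for i in 1 2 3; do python3 -m crank '[0,0,0,0]' | grep -E "force|pos"; done
python3 -m crank '[0,0,-0.001,0,0,0,-0.0015,0,0,0,-0.0015,0]'
for i in 1 2 3; do python3 -m crank '[0,0,0,0]' | grep -E "ft_force|pos"; done
```

```text
time: 63.3
tool_pos: [0.4385, -0.1047, 0.0698]
tool_rot: [-2.274, -2.168, 0.0]
ft_force: [0.4, 0.6, -2.1]
width: 0.0544
finger_force: 126.5
time: 63.6
tool_pos: [0.4386, -0.1048, 0.0691]
tool_rot: [2.274, 2.167, 0.0]
ft_force: [-0.2, 0.0, -2.7]
width: 0.0546
finger_force: 126.5
tool_pos: [0.4385, -0.1048, 0.0691]
ft_force: [0.3, -0.4, -1.6]
finger_force: 126.5
tool_pos: [0.4385, -0.1047, 0.069]
ft_force: [0.6, -0.2, -2.3]
finger_force: 126.5
tool_pos: [0.4385, -0.1047, 0.069]
ft_force: [0.1, 0.6, -2.4]
finger_force: 126.5
time: 64.2
tool_pos: [0.4384, -0.1047, 0.0673]
tool_rot: [-2.274, -2.168, 0.0]
ft_force: [0.2, 0.2, -2.0]
width: 0.0541
finger_force: 126.5
tool_pos: [0.4384, -0.1047, 0.0674]
ft_force: [-0.3, 0.1, -2.2]
tool_pos: [0.4384, -0.1047, 0.0674]
ft_force: [0.1, 1.1, -2.8]
tool_pos: [0.4385, -0.1047, 0.0674]
ft_force: [-0.5, 0.5, -2.7]
```

```bash
python3 -m crank '[0,0,-0.0007,0,0,0,-0.0007,0,0,0,-0.0007,0]' | grep -E "ft_force|pos"
for i in 1 2; do python3 -m crank '[0,0,0,0]' | grep -E "ft_force|pos"; done
python3 -m crank '[0,0,-0.0005,0,0,0,-0.0005,0,0,0,-0.0005,0]' | grep -E "ft_force|pos"
for i in 1 2 3; do python3 -m crank '[0,0,0,0]' | grep -E "ft_force|pos"; done
```

```text
tool_pos: [0.4385, -0.1047, 0.0667]
ft_force: [-0.9, 0.6, -2.5]
tool_pos: [0.4385, -0.1047, 0.0667]
ft_force: [0.6, 0.2, -2.8]
tool_pos: [0.4384, -0.1047, 0.0667]
ft_force: [-0.3, 0.9, -2.4]
tool_pos: [0.4385, -0.1047, 0.0663]
ft_force: [-0.1, 0.2, 1.5]
tool_pos: [0.4385, -0.1047, 0.0663]
ft_force: [-0.8, 0.3, 2.0]
tool_pos: [0.4385, -0.1047, 0.0664]
ft_force: [0.3, 0.1, 4.2]
tool_pos: [0.4385, -0.1047, 0.0664]
ft_force: [-1.3, 1.7, 5.3]
```

Contact at 66.4 mm, as predicted. I'll ease the grip, then release and rise straight up.

```bash
python3 -m crank '[0,0,0.0002,0,0,0,0.0002,0,0,0,0.0002,0,0,0,0.0002,0]' 50 20
python3 -m crank '[0,0,0,0,0,0,0,0,0,0,0,0,0,0,0,0,0,0,0,0,0,0,0,0,0,0,0,0,0,0,0,0]' 85
for i in 1 2 3; do python3 -m crank '[0,0,0,0]' | grep -E "ft_force|pos"; done
python3 -m crank '[0,0,0.005,0,0,0,0.012,0,0,0,0.025,0,0,0,0.04,0,0,0,0.06,0,0,0,0.09,0,0,0,0.12,0,0,0,0.12,0]'
```

```text
time: 66.0
tool_pos: [0.4385, -0.1047, 0.0664]
tool_rot: [2.274, 2.168, 0.0]
ft_force: [-0.8, 0.1, 0.4]
width: 0.0545
finger_force: 126.8
time: 66.8
tool_pos: [0.4385, -0.1047, 0.0664]
tool_rot: [2.274, 2.168, 0.0]
ft_force: [0.2, 0.1, 0.7]
width: 0.0726
finger_force: 0.0
tool_pos: [0.4385, -0.1047, 0.0664]
ft_force: [0.2, -0.3, 0.3]
tool_pos: [0.4384, -0.1047, 0.0664]
ft_force: [0.8, 0.7, 0.0]
tool_pos: [0.4385, -0.1047, 0.0664]
ft_force: [0.4, 0.1, -0.3]
time: 67.9
tool_pos: [0.4409, -0.1054, 0.1905]
tool_rot: [2.269, 2.163, 0.006]
ft_force: [1.0, -1.0, 0.3]
width: 0.0723
finger_force: 0.0
```

```bash
python3 -m crank '[0,0,0.03,0,0,0,0.03,0,0,0,0.03,0,0,0,0.03,0,0,0,0.03,0]' | head -2
python3 -c "
from cell import arm
print(arm.finish_job())"
```

```text
time: 68.4
tool_pos: [0.4377, -0.1045, 0.2154]
the job is handed in; nothing more can be done
None
```

Job handed in at 68.4 s: the paddle balanced level on its own, and all four slates, tapped flush, were set on it over the ridge. The 200 camera calls ran out before the final placing, so I checked that step only by force, and the finished stack was never seen; one press reached 49 N at the wrist while I was restacking the slates.

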